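# Hang the rinsed cups to drain

### The job

Clean-up at the carving bench: first push the white drip tray fully home under the draining rack. Then hang the red cup on the red peg and the blue cup on the blue peg, in either order, mouth-down and slid all the way on so that the peg's tip meets the inside of the cup's closed end. Do not knock a cup over, do not disturb the ice chipper, the chisel or the bottle, and let go of everything at the end.

Things in the scene. Friction and masses are not known exactly. Their poses are not given: they have to be found in the camera images.
- rack: draining rack fixed to the bench: an aluminium sheet 150 x 300 mm sloping 35 degrees, low edge towards the robot (55 mm above the bench), high edge (about 140 mm) away from it, on wire legs, a coloured peg (left or right varies) at its own y = +75 and -75 mm. Origin on the bench under the middle of the sheet; its own -x faces the robot, y along the low edge, z up.
- tray (a joint): how far the white drip tray (200 x 250 mm, 24 mm high) is pulled out from under the rack, in m: 0 = fully home against its stop, up to 0.12, grows as it comes out along the rack's -x. It slides stiffly (about 2 N) and stays where it is left.
- tray_handle (a point): middle of the top edge of the black upright handle plate at the front of the drip tray, 56 mm above the bench; the plate is 12 mm thick along the rack's x, 60 mm wide along its y and reaches down to 6 mm above the bench. It moves with the tray; fully home it lies 110 mm from the rack's origin along the rack's -x.
- red_cup: red plastic cup standing mouth-down. 90 mm tall, outer diameter 64 mm at the open rim and 57 mm at the closed end, wall 3 mm, closed end 4 mm thick; about 90 g. Origin: centre of the open rim (its underside as it stands); z points along the cup's axis to the closed end (up, as it stands).
- blue_cup: blue plastic cup standing mouth-down. 90 mm tall, outer diameter 64 mm at the open rim and 57 mm at the closed end, wall 3 mm, closed end 4 mm thick; about 90 g. Origin: centre of the open rim (its underside as it stands); z points along the cup's axis to the closed end (up, as it stands).
- red_peg: red draining peg, fixed: cage of four red wires on a round 72 mm foot plate. Origin: on the sloping sheet at the peg's foot, 95 mm above the bench. Frame: z up, turned only by the rack's yaw. The peg leans 35 degrees from vertical to its own -x (towards the robot), along (-0.574, 0, 0.819); 98 mm long; 45 mm across over its lower 36 mm, tapering to a flat 34 mm disc (8 mm thick) at the tip.
- blue_peg: blue draining peg, fixed: cage of four blue wires on a round 72 mm foot plate. Origin: on the sloping sheet at the peg's foot, 95 mm above the bench. Frame: z up, turned only by the rack's yaw. The peg leans 35 degrees from vertical to its own -x (towards the robot), along (-0.574, 0, 0.819); 98 mm long; 45 mm across over its lower 36 mm, tapering to a flat 34 mm disc (8 mm thick) at the tip.
- red_peg_tip (a point): centre of the flat end of the red peg, 98 mm up the peg's axis from its origin; a seated red cup's closed end rests on it from inside.
- red_peg_seat (a point): point on the red peg's axis 12 mm above the sloping sheet (86 mm below the tip), where the centre of the cup's rim lies when seated.
- red_cup_in (a point): centre of the inside face of the red cup's closed end, 86 mm from its rim plane along its axis.
- blue_peg_tip (a point): centre of the flat end of the blue peg, 98 mm up the peg's axis from its origin; a seated blue cup's closed end rests on it from inside.
- blue_peg_seat (a point): point on the blue peg's axis 12 mm above the sloping sheet (86 mm below the tip), where the centre of the cup's rim lies when seated.
- blue_cup_in (a point): centre of the inside face of the blue cup's closed end, 86 mm from its rim plane along its axis.
- chipper: ice chipper lying flat: 130 mm wooden handle 24 mm thick and a 100 mm wide steel head with six tines, 220 mm long in all, 24 mm high; bystander. Origin on the bench where handle meets shank; x points to the tines.
- chisel: ice chisel lying flat: 130 mm pale wooden handle and broad steel blade, 275 mm long, 26 mm high; bystander. Origin on the bench where handle meets shank; x points to the blade.
- bottle: white sanitiser bottle with blue cap, upright, 66 mm across, 160 mm tall; bystander. Origin: centre of its underside.
There are look-alikes about, which are no part of the job. Leave any green look-alike of the blue_cup alone.

How it is judged:
By the outcome, as a careful person would: the job done as asked, in the order asked, and still so for the second after the job is handed in, with the robot touching nothing.
It also fails if it takes over 72 s, if anything falls off the work surface, if the arm or the gripper's body presses on something with over 40 N, if the wrist force passes 120 N, or if a joint passes its speed limit or range.

### The arm

A 6-joint arm with a two-finger parallel gripper is mounted at the origin on the work surface. World frame = base frame: x ahead of the robot, y to its left, z up, the work surface at z = 0. Lengths are in mm, angles in rad, forces in N, time in s.
With the tool pointing down it reaches from about 225 to 725 mm from the base axis. Payload 3.1 kg.
Tool frame: the origin (TCP) lies on the centre line of the jaws, within the pads' length; the fingertips stand 14 mm ahead of it and the grasp point (between the pads) lies 5 mm behind it; z points along the fingers, y is the line along which they close (so a half turn about z gives the same grasp; the last joint's range is limited). The gripper opens to 85 mm and grips with 20 to 120 N. Pads are 22 mm wide; open, the fingers measure 114 mm over their backs; the gripper's body (76 mm by 85 mm) begins 54 mm behind the grasp point. The pads swing forward as they close: fully open they stand 13 mm farther back than shut.
Start: joints at [1.112, 0.048, 0.099, 1.622, 0, 1.443], TCP at [170.527, 496.526, 245.312] pointing down, gripper open.
Joint ranges: [-2.91, 2.91], [-0.99, 1.94], [-1.21, 1.42], [-2.12, 2.29], [-1.49, 1.47], [-3.14, 3.14]. Speed limits (rad/s): [2.79, 2.79, 3.14, 3.14, 3.14, 3.14].

### API

Orientations are given as a unit quaternion [x, y, z, w].
In Python, from workcell import arm, viewer gives the robot as it stands.
- The arm moves only by the tool play_rows, never from a script. Its argument "increments" is a list that holds one entry, the list of rows, each a list of 7 numbers: the shift along the world's x, y, z as a fraction of full scale, then the turn, a rotation vector about the world's x, y, z as a fraction of full scale, then the gripper's target within -1 to 1 (fully open at 1, half-way at 0, shut at -1). In form: [[[dx, dy, dz, ax, ay, az, jaw], ...]]. A call has 1 to 5 rows; each row shifts and turns the commanded pose from where the row before left it; what a row does not reach is not made up. Full scale, the value 1, is 0.6 m for a shift and 1.5 rad for a turn. A row lasts 1/10 s, in which the tool goes at most 50 mm and 8.59 degrees, less where a joint would pass 70% of its speed; a pose out of reach is approached as far as the arm can. A call with a number of a shift or a turn outside -1 to 1 is refused whole. A call with a gripper value outside its range is refused whole. The fingers move at their own pace and stop on an object; the grip force is fixed at half the most. Time passes only in rows, so rows that do not move let the fingers close. It gives the time, the measured TCP pose, the force, the opening and the grip force at its end, in the units of the state.
- arm.read_state(): the state, without advancing time (a new reading comes with each control period).
- viewer.grab_frame(name): name is "scene" or "top"; returns (picture, depth): 420x560x3 uint8, blue, green, red; 420x560 float32, mm along the optical axis (not along the pixel's ray), 0 where there is no reading.
- viewer.camera_info(name): a dict with "fov_y" (degrees; the focal length in pixels is half the picture's height over the tangent of half this angle, whatever the lens; pixels are square), "cx", "cy" (the principal point, pixels), "R" (3x3) and "t" (3): a world point X has camera coordinates R X + t. Camera axes: x right, y down, z forward; pixel columns grow to the right and rows downward; lengths in mm; the calibration is good to about 2 mm. A picture is of the moment at which its call begins. camera_info takes no time and is no camera call.
- arm.job_done(): hands the job in; it is judged then, once.
The state is a dict: "t": time; "joint_pos": joint angles; "qvel": joint speeds; "tau": joint torques, N m; "ee_pos": TCP position; "tcp_rot": TCP orientation; "contact_force": force on the tool from outside, world axes, zero at the start; "ft_torque": the same for the moment, N m; "finger_gap": opening from 0.0 (shut) to 1.0 (fully open); "grasp_force": force on a finger pad.
Only numpy, scipy, OpenCV 4.12 (cv2) and the standard library are available. Lean on these libraries where they do the work, as an engineer would, in place of code of your own. Each camera call takes 0.05 s, during which the arm holds its last target. There are 200 camera calls.

## Working session

There is one attempt and no reset: what is moved stays moved. The work goes in short steps, Python scripts to look and compute and a tool call to move; the robot and the scene stay as the last step left them, time stands still between calls to the robot, and variables do not carry over. Pictures are saved under pics/ and viewed, at most 10 in all, crops included, and the job is handed in when it is done.

Besides the shell and the picture viewer there is one more tool, called in YAML: its name, and indented under it one key for each argument. play_rows: Moves the arm, as the interface text tells. Shift numbers are shares of 0.6 m and turn numbers shares of 1.5 rad, none past 1 either way. Its arguments: {"type":"object","properties":{"increments":{"type":"array"}},"required":["increments"]}

```bash
mkdir -p pics; ls; cat > h.py <<'E'
import numpy as np, cv2
from workcell import arm, viewer
def cam(n):
    c=viewer.camera_info(n); f=210/np.tan(np.radians(c["fov_y"])/2)
    return c,f,np.array(c["R"]),np.array(c["t"])
def ray(n,u,v):
    c,f,R,t=cam(n); d=R.T@np.array([(u-c["cx"])/f,(v-c["cy"])/f,1]); return -R.T@t,d
def onz(n,u,v,z):
    o,d=ray(n,u,v); return o+d*(z-o[2])/d[2]
def cloud(n,dep):
    c,f,R,t=cam(n); v,u=np.mgrid[:420,:560]
    P=np.stack([(u-c["cx"])/f*dep,(v-c["cy"])/f*dep,dep],-1)
    return (P-t)@R
def proj(n,X):
    c,f,R,t=cam(n); p=R@np.array(X)+t; return p[0]/p[2]*f+c["cx"],p[1]/p[2]*f+c["cy"]
E
python3 - <<'E'
from h import *
for n in("scene","top"):
    im,d=viewer.grab_frame(n); cv2.imwrite(f"pics/{n}0.png",im); np.save(f"{n}0.npy",d)
    c=viewer.camera_info(n);print(n,c["fov_y"],c["cx"],c["cy"],np.round(c["R"],3).tolist(),c["t"],d.min(),d.max())
print(arm.read_state())
E
```

```text
pics
scene 51.46457544017572 281.3980199492787 204.86367588817978 [[-0.725, 0.689, -0.002], [0.569, 0.597, -0.566], [-0.389, -0.411, -0.825]] [ 399.92197622 -230.79410757 1427.01328534] 0.0 3109.7998
top 53.94723491497949 282.77928087267975 203.60254301822468 [[-0.025, -1.0, 0.014], [-0.995, 0.024, -0.093], [0.093, -0.016, -0.996]] [ -17.25746257  556.41009453 1421.35009066] 0.0 2361.8713
{'t': 0.1, 'joint_pos': array([ 1.11221985e+00,  4.86737457e-02,  9.77179935e-02,  1.62202234e+00,
       -1.32999615e-05,  1.44298608e+00]), 'qvel': array([-0.00093975, -0.00014603,  0.00409872,  0.0006776 , -0.00158105,
       -0.00052894]), 'tau': array([ 1.83681179e-03, -3.39850295e+01,  3.20936251e+01,  1.58366701e-02,
       -2.44670946e-04,  1.07273038e-05]), 'ee_pos': array([170.28107728, 496.04262678, 244.21742817]), 'tcp_rot': array([ 1.64630125e-01,  9.86354770e-01, -1.04625416e-03, -3.08911287e-04]), 'contact_force': array([-0.17005572, -0.45438726, -1.03841378]), 'ft_torque': array([-0.03409625, -0.03576723,  0.00686322]), 'grasp_force': 0.0, 'finger_gap': 0.9952532866522513}
```

View pics/scene0.png

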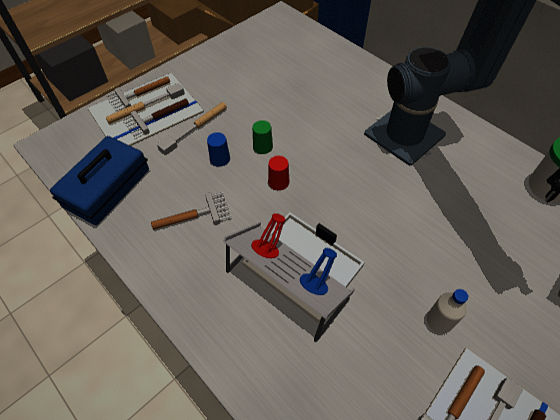

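View pics/top0.png

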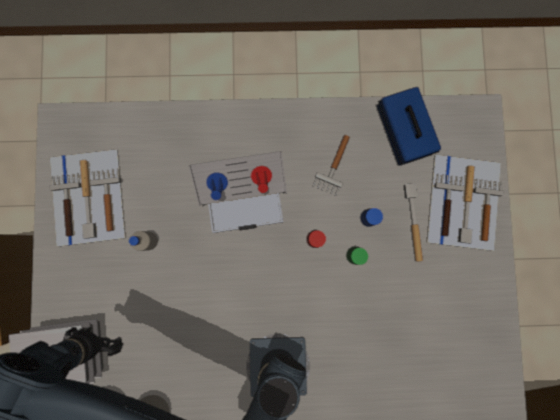

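The scene view shows the rack at (290,265) with the red peg at (268,237), the blue peg at (318,270) and the tray handle at (326,233). The cups are at (279,172) red, (218,148) blue and (262,137) green. The top view shows the rack at (238,178), the handle at (247,227), the cups at (317,239) red and (374,216) blue, and the bottle at (140,240).

```bash
python3 - <<'E'
from h import *
from scipy.ndimage import label
for n in("scene","top"):
    im=cv2.imread(f"pics/{n}0.png"); d=np.load(f"{n}0.npy"); P=cloud(n,d)
    hsv=cv2.cvtColor(im,cv2.COLOR_BGR2HSV).astype(int);H,S,V=hsv[...,0],hsv[...,1],hsv[...,2]
    M={"red":((H<6)|(H>174))&(S>190)&(V>80),"blue":(H>105)&(H<125)&(S>170)&(V>70),"green":(H>45)&(H<85)&(S>130)&(V>50),
       "black":(V<45)&(P[...,2]>15)&(P[...,2]<75)}
    for k,m in M.items():
        L,c=label(m)
        for i in range(1,c+1):
            q=L==i
            if q.sum()<25: continue
            X=P[q&(d>0)]
            if not len(X): continue
            v,u=np.nonzero(q); lo,hi=np.percentile(X,[3,97],axis=0)
            if hi[0]-lo[0]>200 or hi[0]<200: continue
            top=X[X[:,2]>hi[2]-6]
            print(n,k,q.sum(),(round(u.mean()),round(v.mean())),"lo",lo.round(),"hi",hi.round(),"topmean",top.mean(0).round(1))
# rack sheet: plane height contour in top depth
n="top";d=np.load("top0.npy");P=cloud(n,d)
m=(d>0)&(P[...,2]>50)&(P[...,2]<150)
m[:, :180]=0;m[:,295:]=0;m[:140]=0;m[240:]=0
X=P[m]; 
r=cv2.minAreaRect(X[:,:2].astype(np.float32)); print("rect all",r)
A=np.c_[X[:,:2],np.ones(len(X))];w=np.ones(len(X),bool)
for _ in range(8):
    s=np.linalg.lstsq(A[w],X[w,2],rcond=None)[0];e=X[:,2]-A@s;w=abs(e)<6
print("plane",s,w.sum(),len(X),"slope deg",np.degrees(np.arctan(np.hypot(*s[:2]))),"yaw deg",np.degrees(np.arctan2(s[1],s[0])))
r=cv2.minAreaRect(X[w][:,:2].astype(np.float32)); print("rect",r, "z",np.percentile(X[w][:,2],[1,99]))
b=(abs(P[...,2])<15)&(d>0);print("bench z top",np.median(P[b][:,2]))
E
```

```text
scene red 233 (278, 163) lo [ 409. -164.   87.] hi [ 456. -116.   95.] topmean [ 432.3 -138.4   91.2]
scene red 513 (268, 240) lo [590.  15.  87.] hi [673.  72. 183.] topmean [601.6  36.2 180.7]
scene blue 204 (216, 139) lo [ 479. -358.   87.] hi [ 526. -310.   94.] topmean [ 503.2 -333.2   90.7]
scene blue 84 (329, 253) lo [567. 172. 171.] hi [588. 197. 185.] topmean [583.1 185.3 182.3]
scene blue 450 (315, 280) lo [593. 161.  86.] hi [655. 220. 169.] topmean [592.9 185.9 169.4]
scene blue 128 (461, 295) lo [429. 433. 159.] hi [453. 458. 164.] topmean [441.  445.8 161. ]
scene blue 50 (543, 407) lo [434. 709.   9.] hi [458. 721.  24.] topmean [463.1 709.9  32.1]
scene green 194 (261, 127) lo [ 346. -302.   86.] hi [ 395. -254.   94.] topmean [ 372.2 -276.8   91.1]
scene black 42 (2, 5) lo [  634. -1596.    16.] hi [  654. -1576.    49.] topmean [  637.  -1582.4    47.6]
scene black 50 (149, 89) lo [ 443. -745.   17.] hi [ 536. -726.   25.] topmean [ 490.3 -735.5   22.2]
scene black 56 (176, 94) lo [ 411. -665.   16.] hi [ 455. -643.   32.] topmean [ 436.3 -648.7   29.1]
scene black 
[... 1247 characters left out ...]

top black 57 (444, 216) lo [ 442. -605.   21.] hi [ 552. -587.   34.] topmean [ 506.1 -596.1   31.6]
top black 26 (363, 216) lo [ 491. -312.   29.] hi [ 521. -304.   70.] topmean [ 505.1 -306.2   68.9]
top black 33 (349, 254) lo [ 352. -265.   40.] hi [ 395. -249.   68.] topmean [ 375.2 -254.1   65.2]
rect all ((586.6787109375, 109.61045837402344), (232.27098083496094, 305.33905029296875), 7.544488430023193)
plane [ 6.87270934e-01  8.92009300e-02 -3.53913928e+02] 3028 3594 slope deg 34.72333163334248 yaw deg 7.395082562987168
rect ((639.125732421875, 116.64552307128906), (125.40005493164062, 300.0828552246094), 7.544432163238525) z [ 52.01790042 138.77459568]
bench z top 0.33037885584814797
```

The rack's plane fit gives a 34.7° slope, which matches the given 35°, and a yaw of 7.4°. Its origin is about (639,117). The handle at (479,97,56) puts the tray about 51 mm out. The red cup is at (432.5,-139.5) and the blue cup at (502.5,-334), both with tops at about 91 mm as expected.

play_rows:
  increments:
    - [[0.037,-0.056,-0.02,0,0,0.061,-1],[0.037,-0.056,-0.02,0,0,0.061,-1],[0.037,-0.056,-0.02,0,0,0.061,-1],[0.037,-0.056,-0.02,0,0,0.061,-1],[0.037,-0.056,-0.02,0,0,0.063,-1]]

```text
t: 0.6
ee_pos: [281.8, 327.0, 184.3]
tcp_rot: [-0.067, 0.998, -0.0, -0.0]
contact_force: [0.2, -0.3, 0.4]
finger_gap: 0.148
grasp_force: 0.0
```

play_rows:
  increments:
    - [[0.037,-0.056,-0.02,0,0,0,-1],[0.037,-0.056,-0.02,0,0,0,-1],[0.037,-0.056,-0.02,0,0,0,-1],[0.037,-0.056,-0.02,0,0,0,-1],[0.037,-0.056,-0.02,0,0,0,-1]]

```text
t: 1.1
ee_pos: [392.8, 159.0, 124.4]
tcp_rot: [-0.065, 0.998, 0.0, -0.0]
contact_force: [0.0, 0.1, -0.4]
finger_gap: 0.002
grasp_force: 0.0
```

play_rows:
  increments:
    - [[0.034,-0.057,-0.02,0,0,0,-1],[0.034,-0.057,-0.02,0,0,0,-1],[0,0,-0.057,0,0,0,-1],[0,0,-0.057,0,0,0,-1],[0,0,0,0,0,0,-1]]

```text
t: 1.6
ee_pos: [428.0, 91.3, 27.4]
tcp_rot: [-0.064, 0.998, 0.0, -0.006]
contact_force: [-1.6, 0.4, -0.2]
finger_gap: -0.003
grasp_force: 0.0
```

play_rows:
  increments:
    - [[0.02,0.0026,0,0,0,0,-1],[0.02,0.0026,0,0,0,0,-1],[0.02,0.0026,0,0,0,0,-1],[0.02,0.0026,0,0,0,0,-1],[0.02,0.0026,0,0,0,0,-1]]

```text
t: 2.1
ee_pos: [493.3, 100.2, 34.2]
tcp_rot: [-0.065, 0.998, -0.0, -0.0]
contact_force: [-0.5, -1.0, 0.1]
finger_gap: -0.007
grasp_force: 0.9
```

play_rows:
  increments:
    - [[0.01,0.0013,0,0,0,0,-1],[0.01,0.0013,0,0,0,0,-1],[0.01,0.0013,0,0,0,0,-1],[0,0,0,0,0,0,-1]]

```text
t: 2.5
ee_pos: [512.5, 102.5, 33.5]
tcp_rot: [-0.065, 0.998, 0.0, 0.001]
contact_force: [-0.2, -0.0, 0.3]
finger_gap: -0.002
grasp_force: 0.0
```

play_rows:
  increments:
    - [[0.005,0.0006,0,0,0,0,-1],[0.005,0.0006,0,0,0,0,-1],[0.003,0.0004,0,0,0,0,-1]]

```text
t: 2.8
ee_pos: [513.2, 102.6, 32.5]
tcp_rot: [-0.065, 0.998, -0.001, -0.006]
contact_force: [-17.1, -2.5, 13.0]
finger_gap: -0.003
grasp_force: 8.6
```

play_rows:
  increments:
    - [[-0.05,-0.0064,0,0,0,0,-1],[-0.01,0,0.075,0,0,0,-1],[0,0,0.075,0,0,0,1],[-0.01,-0.066,0,0,0,0,1],[-0.01,-0.066,0,0,0,0,1]]

```text
t: 3.3
ee_pos: [472.8, 19.9, 125.4]
tcp_rot: [-0.066, 0.998, -0.0, 0.003]
contact_force: [-0.3, 0.1, -1.4]
finger_gap: 0.506
grasp_force: 0.0
```

play_rows:
  increments:
    - [[-0.01,-0.066,0,0,0,0,1],[-0.01,-0.066,0,0,0,0,1],[-0.01,-0.066,0,0,0,0,1],[-0.01,-0.05,0,0,0,0,1],[0,0,0,0,0,0,1]]

```text
t: 3.8
ee_pos: [446.7, -132.0, 123.1]
tcp_rot: [-0.062, 0.998, -0.001, 0.0]
contact_force: [-0.2, -0.4, -0.3]
finger_gap: 1.001
grasp_force: 0.0
```

```bash
python3 - <<'E'
from h import *
s=arm.read_state();print(s['ee_pos'].round(1),s['tcp_rot'].round(3),s['finger_gap'],s['joint_pos'].round(2))
im,d=viewer.grab_frame("scene");P=cloud("scene",d)
cv2.imwrite("pics/s1.png",cv2.resize(im[90:330,150:430],None,fx=2.5,fy=2.5,interpolation=cv2.INTER_CUBIC))
V=im.max(2);m=(V<45)&(d>0)&(abs(P[...,2]-50)<9)&(abs(P[...,0]-505)<50)&(abs(P[...,1]-100)<45)
if m.any():
    X=P[m];print("handle",X[X[:,2]>52].mean(0).round(1),m.sum(),X.min(0).round(),X.max(0).round())
E
```

```text
[ 446.7 -132.   123.1] [-0.062  0.998 -0.001  0.   ] 1.000662142528249 [-0.43 -0.1  -0.29  1.38 -0.   -0.55]
handle [530.9 100.4  56. ] 114 [524.  73.  41.] [539. 130.  59.]
```

View pics/s1.png

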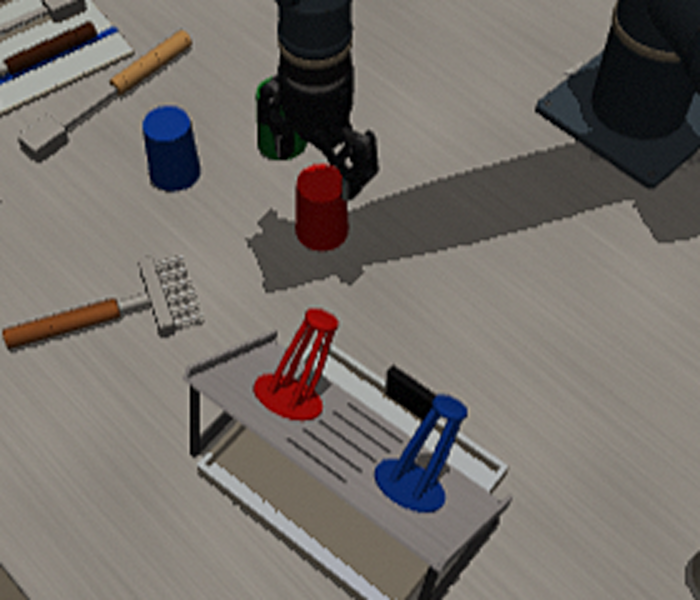

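The crop shows the tray home under the rack, with its handle at (410,390) against the low edge. The red cup stands at (322,205) under the open gripper at (345,150). The handle measures (531,100), against the predicted (530,102), so it is home.

play_rows:
  increments:
    - [[-0.0237,-0.0125,0,0,0,0,1],[0,0,0,0,0,0,1],[0,0,-0.0525,0,0,0,1],[0,0,-0.0525,0,0,0,1],[0,0,0,0,0,0,1]]

```text
t: 4.35
ee_pos: [429.7, -133.1, 55.4]
tcp_rot: [-0.066, 0.998, 0.003, -0.004]
contact_force: [-0.9, 0.4, -0.4]
finger_gap: 0.997
grasp_force: 0.0
```

play_rows:
  increments:
    - [[0,0,0,0,0,0,-1],[0,0,0,0,0,0,-1],[0,0,0,0,0,0,-1],[0,0,0,0,0,0,-1]]

```text
t: 4.75
ee_pos: [435.2, -136.8, 62.7]
tcp_rot: [-0.065, 0.998, -0.001, 0.003]
contact_force: [0.4, 0.7, 6.1]
finger_gap: 0.681
grasp_force: 64.8
```

play_rows:
  increments:
    - [[0,0,0.06,0,0,0,-1],[0,0,0.07,0,0,0,-1],[0.03,0.047,0.03,0.00875,-0.0673,0,-1],[0.03,0.047,0.03,0.00875,-0.0673,0,-1],[0.03,0.047,0.03,0.00875,-0.0673,0,-1]]

```text
t: 5.25
ee_pos: [487.8, -50.8, 193.7]
tcp_rot: [-0.064, 0.986, 0.01, 0.154]
contact_force: [0.4, -0.3, -2.0]
finger_gap: 0.682
grasp_force: 64.9
```

play_rows:
  increments:
    - [[0.03,0.047,0.03,0.00875,-0.0673,0,-1],[0.03,0.047,0.03,0.00875,-0.0673,0,-1],[0.03,0.047,0.03,0.00875,-0.0673,0,-1],[0,0,0,0,0,0,-1],[0,0,0,0,0,0,-1]]

```text
t: 5.75
ee_pos: [540.0, 33.6, 245.6]
tcp_rot: [-0.062, 0.952, 0.019, 0.299]
contact_force: [-0.5, 0.2, -0.6]
finger_gap: 0.68
grasp_force: 64.9
```

```bash
cat >> h.py <<'E'
from scipy.spatial.transform import Rotation as Rot
YAW=np.radians(7.4); EX=np.array([np.cos(YAW),np.sin(YAW),0]); EY=np.array([-np.sin(YAW),np.cos(YAW),0])
A=-0.5736*EX+np.array([0,0,0.8192]); O=np.array([639.1,116.6,0.])
E
python3 - <<'E'
from h import *
s=arm.read_state();z=Rot.from_quat(s['tcp_rot']).as_matrix()
print(s['ee_pos'].round(1),"toolz",z[:,2].round(3),"tooly",z[:,1].round(3),"want",-A.round(3),s['finger_gap'],s['grasp_force'],s['joint_pos'].round(2))
for n in("scene","top"):
    im,d=viewer.grab_frame(n);P=cloud(n,d)
    hsv=cv2.cvtColor(im,cv2.COLOR_BGR2HSV).astype(int);H,S,V=hsv[...,0],hsv[...,1],hsv[...,2]
    m=((H<6)|(H>174))&(S>190)&(V>60)&(d>0)
    bl=(H>105)&(H<125)&(S>170)&(V>60)&(d>0)
    for nm,mm,y in(("red",m,-75),("blue",bl,75)):
        foot=O+y*EY+[0,0,95]
        X=P[mm]; r=X-foot; ax=r@A; la=r@EY; ft=r@(np.cross(EY,A))
        print(n,nm,"foot exp",foot.round(1))
        q=(abs(ax)<8)&(abs(la)<45)&(abs(ft)<45)
        if q.sum()>10: print(" plate n",q.sum(),"lat",la[q].min().round(1),la[q].max().round(1),"fwd",ft[q].min().round(1),ft[q].max().round(1))
        q=(abs(ax-98)<5)&(abs(la)<24)&(abs(ft)<24)
        if q.sum()>5: print(" tip n",q.sum(),"lat",la[q].min().round(1),la[q].max().round(1),"fwd",ft[q].min().round(1),ft[q].max().round(1))
    # held cup pixels
    c=s['ee_pos'];r=P-c;ax=r@(-z[:,2]);q=m&(np.linalg.norm(r,axis=2)<95)&(ax>-70)&(ax<45)
    foot=O-75*EY+[0,0,95];rr=P[q]-foot;
    l=rr@EY; f=rr@np.cross(EY,A); a=rr@A
    if q.sum()>10: print(" cup n",q.sum(),"lat",np.percentile(l,[1,99]).round(1),"fwd",np.percentile(f,[1,99]).round(1),"ax",np.percentile(a,[1,99]).round(1))
    if n=="scene":
        u,v=proj("scene",c);u,v=int(u),int(v);cv2.imwrite("pics/s2.png",cv2.resize(im[max(0,v-90):v+90,max(0,u-120):u+120],None,fx=3,fy=3,interpolation=cv2.INTER_CUBIC))
E
```

```text
[540.   33.6 245.6] toolz [ 0.567  0.074 -0.82 ] tooly [-0.13   0.991 -0.001] want [ 0.569  0.074 -0.819] 0.6804100106197896 64.92996040731668 [-0.15 -0.55 -0.53  1.    0.16 -0.23]
scene red foot exp [648.8  42.2  95. ]
 plate n 278 lat -35.3 34.5 fwd -32.0 36.5
 tip n 81 lat -13.7 15.8 fwd -10.1 19.0
scene blue foot exp [629.4 191.   95. ]
 plate n 318 lat -34.8 34.2 fwd -34.0 37.3
 tip n 90 lat -14.6 14.8 fwd -10.9 17.6
 cup n 1004 lat [-17.9  36.5] fwd [-21.5  26.6] ax [126.3 215.6]
top red foot exp [648.8  42.2  95. ]
 plate n 184 lat -32.0 29.8 fwd -27.7 30.9
 tip n 13 lat -13.1 5.0 fwd 8.6 16.5
top blue foot exp [629.4 191.   95. ]
 plate n 123 lat -32.3 28.0 fwd -24.6 30.4
 tip n 47 lat -13.9 8.1 fwd -10.7 16.7
 cup n 272 lat [-18.1  29.3] fwd [-10.2  26. ] ax [127.1 217.3]
```

View pics/s2.png

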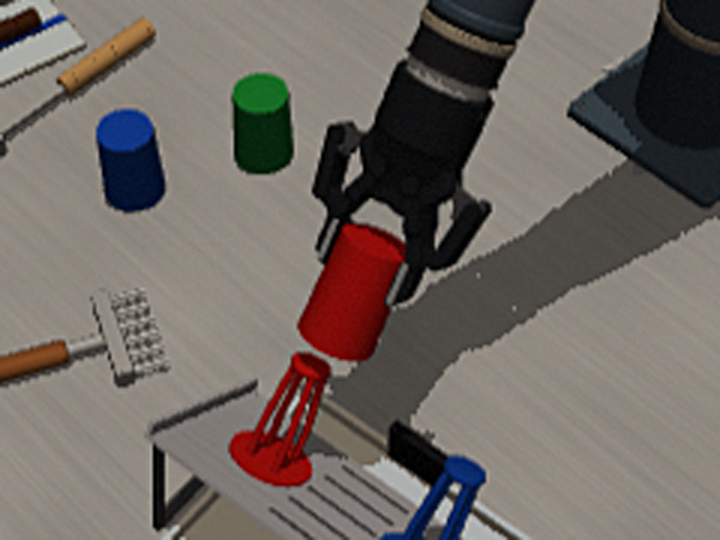

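The crop shows the red cup held and tilted at (355,295), its rim about 28 mm off the peg tip at (310,365). It sits about 5 mm off to the left side, which I correct before sliding it on.

play_rows:
  increments:
    - [[0.0092,-0.0072,0.0057,0,0,0,-1],[0,0,0,0,0,0,-1],[0.019,0.0025,-0.0273,0,0,0,-1],[0.019,0.0025,-0.0273,0,0,0,-1],[0,0,0,0,0,0,-1]]

```text
t: 6.35
ee_pos: [568.2, 31.3, 212.2]
tcp_rot: [-0.061, 0.953, 0.02, 0.297]
contact_force: [-1.3, 0.0, -2.5]
finger_gap: 0.683
grasp_force: 64.9
```

play_rows:
  increments:
    - [[0.019,0.0025,-0.0273,0,0,0,-1],[0,0,0,0,0,0,-1]]

```text
t: 6.55
ee_pos: [579.8, 32.9, 197.7]
tcp_rot: [-0.061, 0.952, 0.02, 0.298]
contact_force: [0.5, 0.2, -1.0]
finger_gap: 0.681
grasp_force: 64.9
```

```bash
cat >> h.py <<'E'
def rel(y):
    s=arm.read_state(); r=s['ee_pos']-(O+y*EY+[0,0,95])
    return dict(lat=round(r@EY,1),fwd=round(r@np.cross(EY,A),1),ax=round(r@A,1),F=s['contact_force'].round(1),t=s['t'],gap=round(s['finger_gap'],2),gf=round(s['grasp_force'],1))
E
python3 -c "
from h import *
print(rel(-75))"
```

```text
{'lat': np.float64(-0.3), 'fwd': np.float64(1.9), 'ax': np.float64(124.0), 'F': array([ 0.5,  0.2, -1. ]), 't': 6.55, 'gap': 0.68, 'gf': 64.9}
```

play_rows:
  increments:
    - [[0.019,0.0025,-0.0273,0,0,0,-1],[0.0142,0.0018,-0.0205,0,0,0,-1],[0,0,0,0,0,0,-1]]

```text
t: 6.85
ee_pos: [599.5, 35.7, 169.5]
tcp_rot: [-0.062, 0.952, 0.02, 0.298]
contact_force: [-0.1, 1.1, -0.4]
finger_gap: 0.682
grasp_force: 64.9
```

play_rows:
  increments:
    - [[0.0047,0.0006,-0.0068,0,0,0,-1],[0.0047,0.0006,-0.0068,0,0,0,-1],[0,0,0,0,0,0,-1]]

```text
t: 7.15
ee_pos: [606.2, 36.5, 163.6]
tcp_rot: [-0.062, 0.952, 0.019, 0.3]
contact_force: [0.2, 0.3, -1.2]
finger_gap: 0.682
grasp_force: 64.9
```

```bash
python3 -c "
from h import *
print(rel(-75))"
```

```text
{'lat': np.float64(-0.2), 'fwd': np.float64(4.2), 'ax': np.float64(80.8), 'F': array([ 0.2,  0.3, -1.2]), 't': 7.15, 'gap': 0.68, 'gf': 64.9}
```

play_rows:
  increments:
    - [[0.0028,0.0004,-0.0041,0,0,0,-1],[0.0028,0.0004,-0.0041,0,0,0,-1],[0,0,0,0,0,0,-1]]

```text
t: 7.45
ee_pos: [609.7, 37.1, 158.4]
tcp_rot: [-0.062, 0.952, 0.019, 0.3]
contact_force: [0.0, 0.3, -1.5]
finger_gap: 0.683
grasp_force: 65.0
```

play_rows:
  increments:
    - [[0.0028,0.0004,-0.0041,0,0,0,-1],[0,0,0,0,0,0,-1]]

```text
t: 7.65
ee_pos: [610.0, 37.1, 158.3]
tcp_rot: [-0.062, 0.952, 0.019, 0.299]
contact_force: [-22.1, -1.5, 14.9]
finger_gap: 0.682
grasp_force: 67.5
```

```bash
python3 -c "
from h import *
print(rel(-75))"
```

```text
{'lat': np.float64(-0.1), 'fwd': np.float64(4.2), 'ax': np.float64(74.3), 'F': array([-22.1,  -1.5,  14.9]), 't': 7.65, 'gap': 0.68, 'gf': 67.5}
```

The red cup stopped at 74 mm on the axis, where seating was expected (72–74 mm), with about 25 N along the peg. I release it.

play_rows:
  increments:
    - [[0,0,0,0,0,0,0.6],[0,0,0,0,0,0,1],[0,0,0,0,0,0,1],[0,0,0,0,0,0,1],[0,0,0,0,0,0,1]]

```text
t: 8.15
ee_pos: [611.2, 37.3, 155.6]
tcp_rot: [-0.062, 0.952, 0.019, 0.3]
contact_force: [0.4, 0.5, 0.1]
finger_gap: 1.0
grasp_force: 0.0
```

play_rows:
  increments:
    - [[-0.0095,-0.0012,0.0137,0,0,0,1],[-0.019,-0.0025,0.0273,0,0,0,1],[-0.019,-0.0025,0.0273,0,0,0,1],[-0.038,-0.005,0.0546,0,0,0,1],[-0.038,-0.005,0.0546,0,0,0,1]]

```text
t: 8.65
ee_pos: [535.7, 27.6, 263.0]
tcp_rot: [-0.062, 0.952, 0.02, 0.299]
contact_force: [1.0, -0.5, 0.1]
finger_gap: 0.999
grasp_force: 0.0
```

```bash
cat > seat.py <<'E'
from h import *
import sys
def check(nm,y):
    print(rel(y),arm.read_state()['ee_pos'].round(1))
    im,d=viewer.grab_frame("scene");P=cloud("scene",d)
    hsv=cv2.cvtColor(im,cv2.COLOR_BGR2HSV).astype(int);H,S,V=hsv[...,0],hsv[...,1],hsv[...,2]
    m=(((H<6)|(H>174)) if nm=="red" else (H>105)&(H<125))&(S>170)&(V>40)&(d>0)
    r=P[m]-(O+y*EY+[0,0,95]);r=r[np.linalg.norm(r,axis=1)<140]
    a,l,f=r@A,r@EY,r@np.cross(EY,A)
    q=(a>96);print("top face ax",np.median(a[q]).round(1),np.percentile(a,[1,99]).round(1),"lat",l[q].mean().round(1),"fwd",f[q].mean().round(1),"want top 102")
    u,v=proj("scene",O+[0,0,100]);u,v=int(u),int(v);return im[v-100:v+70,u-110:u+110]
if __name__=="__main__":
    c=check(sys.argv[1],float(sys.argv[2])); cv2.imwrite(sys.argv[3],cv2.resize(c,None,fx=3,fy=3,interpolation=cv2.INTER_CUBIC))
E
python3 seat.py red -75 pics/s3.png
```

```text
{'lat': np.float64(0.1), 'fwd': np.float64(2.9), 'ax': np.float64(203.0), 'F': array([ 1. , -0.5,  0.1]), 't': 8.65, 'gap': 1.0, 'gf': 0.0} [535.7  27.6 263. ]
top face ax 103.7 [  2.4 106.9] lat 3.5 fwd 7.0 want top 102
```

View pics/s3.png

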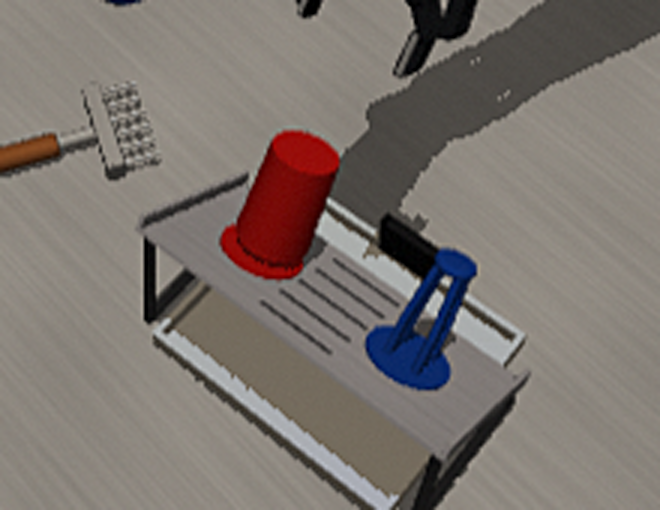

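The crop shows the red cup at (290,200) seated on its foot plate, with its closed end measured at about 103 mm up the axis (102 wanted). Next is the blue cup.

play_rows:
  increments:
    - [[-0.0055,-0.06,-0.023,-0.00875,0.0673,0,1],[-0.0055,-0.06,-0.023,-0.00875,0.0673,0,1],[-0.0055,-0.06,-0.023,-0.00875,0.0673,0,1],[-0.0055,-0.06,-0.023,-0.00875,0.0673,0,1],[-0.0055,-0.06,-0.023,-0.00875,0.0673,0,1]]

```text
t: 9.2
ee_pos: [520.9, -154.3, 194.7]
tcp_rot: [-0.065, 0.997, 0.003, 0.05]
contact_force: [0.8, -0.4, -0.0]
finger_gap: 1.0
grasp_force: 0.0
```

play_rows:
  increments:
    - [[-0.0055,-0.06,-0.023,-0.00875,0.0673,0,1],[-0.0055,-0.06,-0.023,0,0,0,1],[-0.0055,-0.06,-0.023,0,0,0,1],[-0.0055,-0.06,-0.023,0,0,0,1],[-0.0055,-0.06,-0.023,0,0,0,1]]

```text
t: 9.7
ee_pos: [504.2, -334.1, 124.4]
tcp_rot: [-0.065, 0.998, -0.0, 0.0]
contact_force: [-0.5, -0.3, 0.7]
finger_gap: 1.0
grasp_force: 0.0
```

play_rows:
  increments:
    - [[0,0,0,0,0,0,1],[0,0,0,0,0,0,1]]

```text
t: 9.9
ee_pos: [503.6, -332.9, 124.2]
tcp_rot: [-0.064, 0.998, 0.001, -0.0]
contact_force: [-0.3, -0.1, -0.3]
finger_gap: 1.002
grasp_force: 0.0
```

Centred on the blue cup to within 1–2 mm, so I descend and grip.

play_rows:
  increments:
    - [[-0.0015,-0.0015,-0.053,0,0,0,1],[0,0,-0.053,0,0,0,1],[0,0,0,0,0,0,1]]

```text
t: 10.2
ee_pos: [500.8, -329.5, 56.7]
tcp_rot: [-0.066, 0.998, 0.003, -0.003]
contact_force: [-1.0, 0.5, -0.1]
finger_gap: 0.998
grasp_force: 0.0
```

play_rows:
  increments:
    - [[0,0,0,0,0,0,-1],[0,0,0,0,0,0,-1],[0,0,0,0,0,0,-1],[0,0,0,0,0,0,-1],[0,0,0,0,0,0,-1]]

```text
t: 10.7
ee_pos: [505.3, -334.5, 64.4]
tcp_rot: [-0.065, 0.998, -0.002, 0.002]
contact_force: [-0.2, 0.4, 6.8]
finger_gap: 0.682
grasp_force: 64.8
```

play_rows:
  increments:
    - [[0,0,0.06,0,0,0,-1],[0,0,0.08,0,0,0,-1],[0,0,0.08,0,0,0,-1],[-0.009,0.071,0.01,0.00875,-0.0673,0,-1],[-0.009,0.071,0.01,0.00875,-0.0673,0,-1]]

```text
t: 11.2
ee_pos: [495.9, -250.1, 209.3]
tcp_rot: [-0.064, 0.992, 0.005, 0.106]
contact_force: [0.4, 0.6, -0.8]
finger_gap: 0.677
grasp_force: 64.6
```

play_rows:
  increments:
    - [[-0.009,0.071,0.01,0.00875,-0.0673,0,-1],[-0.009,0.071,0.01,0.00875,-0.0673,0,-1],[-0.009,0.071,0.01,0.00875,-0.0673,0,-1],[-0.009,0.071,0.01,0.00875,-0.0673,0,-1],[-0.009,0.071,0.01,0,0,0,-1]]

```text
t: 11.7
ee_pos: [461.4, -33.6, 229.7]
tcp_rot: [-0.06, 0.952, 0.02, 0.298]
contact_force: [-0.2, 0.6, -1.2]
finger_gap: 0.678
grasp_force: 64.6
```

play_rows:
  increments:
    - [[-0.009,0.071,0.01,0,0,0,-1],[-0.009,0.071,0.01,0,0,0,-1],[-0.009,0.071,0.01,0,0,0,-1],[-0.009,0.071,0.01,0,0,0,-1],[-0.009,0.071,0.01,0,0,0,-1]]

```text
t: 12.2
ee_pos: [437.5, 179.5, 266.2]
tcp_rot: [-0.062, 0.951, 0.02, 0.301]
contact_force: [1.1, 0.4, -0.4]
finger_gap: 0.681
grasp_force: 64.6
```

play_rows:
  increments:
    - [[0,0,0,0,0,0,-1],[0,0,0,0,0,0,-1]]

```text
t: 12.4
ee_pos: [437.4, 179.7, 265.2]
tcp_rot: [-0.064, 0.952, 0.02, 0.3]
contact_force: [-0.0, -1.5, -0.7]
finger_gap: 0.683
grasp_force: 64.7
```

play_rows:
  increments:
    - [[0.046,-0.0016,-0.005,0,0,0,-1],[0.046,-0.0016,-0.005,0,0,0,-1],[0.046,-0.0016,-0.005,0,0,0,-1],[0,0,0,0,0,0,-1],[0,0,0,0,0,0,-1]]

```text
t: 12.9
ee_pos: [521.3, 172.4, 254.7]
tcp_rot: [-0.06, 0.952, 0.018, 0.299]
contact_force: [-0.6, 0.4, -1.5]
finger_gap: 0.683
grasp_force: 64.7
```

```bash
python3 - <<'E'
from h import *
s=arm.read_state();z=Rot.from_quat(s['tcp_rot']).as_matrix();print(rel(75),"toolz",z[:,2].round(3),"want",-A.round(3))
im,d=viewer.grab_frame("scene");P=cloud("scene",d)
hsv=cv2.cvtColor(im,cv2.COLOR_BGR2HSV).astype(int);H,S,V=hsv[...,0],hsv[...,1],hsv[...,2]
m=(H>105)&(H<125)&(S>170)&(V>40)&(d>0)
r=P[m]-(O+75*EY+[0,0,95]);r=r[np.linalg.norm(r,axis=1)<260];a,l,f=r@A,r@EY,r@np.cross(EY,A)
q=(a>108)&(abs(l)<50)&(abs(f)<50);print("cup n",q.sum(),"lat",np.percentile(l[q],[1,99]).round(1),"fwd",np.percentile(f[q],[1,99]).round(1),"ax",np.percentile(a[q],[1,99]).round(1))
u,v=proj("scene",O+[-40,0,150]);u,v=int(u),int(v);cv2.imwrite("pics/s4.png",cv2.resize(im[v-100:v+80,u-110:u+110],None,fx=3,fy=3,interpolation=cv2.INTER_CUBIC))
E
```

```text
{'lat': np.float64(-4.5), 'fwd': np.float64(1.8), 'ax': np.float64(193.7), 'F': array([-0.6,  0.4, -1.5]), 't': 12.9, 'gap': 0.68, 'gf': 64.7} toolz [ 0.567  0.071 -0.821] want [ 0.569  0.074 -0.819]
cup n 1188 lat [-29.3  26.4] fwd [-16.7  31.2] ax [132.6 221.8]
```

View pics/s4.png

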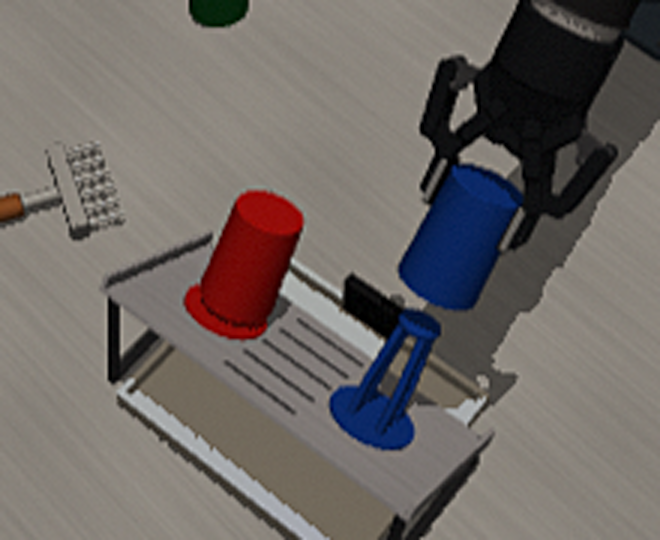

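The crop shows the blue cup at (460,240) above its peg tip at (420,325). It measures 4.5 mm off sideways, so I correct that and slide it on; the red cup at (250,265) is still seated.

play_rows:
  increments:
    - [[-0.001,0.0075,0,0,0,0,-1],[0,0,0,0,0,0,-1],[0.019,0.0025,-0.0273,0,0,0,-1],[0.019,0.0025,-0.0273,0,0,0,-1],[0,0,0,0,0,0,-1]]

```text
t: 13.45
ee_pos: [541.9, 182.4, 219.6]
tcp_rot: [-0.062, 0.953, 0.019, 0.297]
contact_force: [-0.9, 0.4, -1.2]
finger_gap: 0.68
grasp_force: 64.7
```

play_rows:
  increments:
    - [[0.019,0.0025,-0.0273,0,0,0,-1],[0,0,0,0,0,0,-1]]

```text
t: 13.65
ee_pos: [553.7, 184.0, 204.8]
tcp_rot: [-0.062, 0.952, 0.019, 0.298]
contact_force: [-0.7, 0.3, -1.5]
finger_gap: 0.686
grasp_force: 64.7
```

```bash
python3 -c "
from h import *
print(rel(75))"
```

```text
{'lat': np.float64(2.8), 'fwd': np.float64(0.7), 'ax': np.float64(133.5), 'F': array([-0.7,  0.3, -1.5]), 't': 13.65, 'gap': 0.69, 'gf': 64.7}
```

play_rows:
  increments:
    - [[0.0025,-0.004,0.0015,0,0,0,-1],[0.019,0.0025,-0.0273,0,0,0,-1],[0.019,0.0025,-0.0273,0,0,0,-1],[0.0095,0.0012,-0.0137,0,0,0,-1],[0,0,0,0,0,0,-1]]

```text
t: 14.15
ee_pos: [584.2, 185.0, 165.5]
tcp_rot: [-0.062, 0.952, 0.019, 0.299]
contact_force: [-0.1, -0.3, -1.1]
finger_gap: 0.683
grasp_force: 64.7
```

```bash
python3 -c "
from h import *
print(rel(75))"
```

```text
{'lat': np.float64(-0.1), 'fwd': np.float64(3.1), 'ax': np.float64(83.9), 'F': array([-0.1, -0.3, -1.1]), 't': 14.15, 'gap': 0.68, 'gf': 64.7}
```

play_rows:
  increments:
    - [[0.0028,0.0004,-0.0041,0,0,0,-1],[0.0028,0.0004,-0.0041,0,0,0,-1],[0,0,0,0,0,0,-1]]

```text
t: 14.45
ee_pos: [588.4, 185.9, 162.4]
tcp_rot: [-0.062, 0.952, 0.019, 0.3]
contact_force: [-1.0, 0.1, -1.1]
finger_gap: 0.687
grasp_force: 64.7
```

play_rows:
  increments:
    - [[0.0028,0.0004,-0.0041,0,0,0,-1],[0,0,0,0,0,0,-1]]

```text
t: 14.65
ee_pos: [590.3, 186.2, 160.3]
tcp_rot: [-0.062, 0.951, 0.019, 0.301]
contact_force: [-0.8, 0.3, 1.1]
finger_gap: 0.687
grasp_force: 64.9
```

```bash
python3 -c "
from h import *
print(rel(75))"
```

```text
{'lat': np.float64(0.3), 'fwd': np.float64(5.2), 'ax': np.float64(76.1), 'F': array([-0.8,  0.3,  1.1]), 't': 14.65, 'gap': 0.69, 'gf': 64.9}
```

play_rows:
  increments:
    - [[0.0028,0.0004,-0.0041,0,0,0,-1],[0,0,0,0,0,0,-1]]

```text
t: 14.85
ee_pos: [590.5, 186.2, 160.2]
tcp_rot: [-0.062, 0.952, 0.019, 0.3]
contact_force: [-23.1, -3.4, 17.5]
finger_gap: 0.684
grasp_force: 67.7
```

It met the tip, with about 28 N along the axis. I release and retreat.

play_rows:
  increments:
    - [[0,0,0,0,0,0,0.6],[0,0,0,0,0,0,1],[0,0,0,0,0,0,1],[0,0,0,0,0,0,1],[0,0,0,0,0,0,1]]

```text
t: 15.35
ee_pos: [591.4, 186.2, 156.2]
tcp_rot: [-0.062, 0.952, 0.019, 0.3]
contact_force: [0.5, -0.4, 1.2]
finger_gap: 1.001
grasp_force: 0.0
```

play_rows:
  increments:
    - [[-0.0095,-0.0012,0.0137,0,0,0,1],[-0.019,-0.0025,0.0273,0,0,0,1],[-0.019,-0.0025,0.0273,0,0,0,1],[-0.038,-0.005,0.0546,0,0,0,1],[-0.038,-0.005,0.0546,0,0,0,1]]

```text
t: 15.85
ee_pos: [516.0, 176.2, 263.7]
tcp_rot: [-0.062, 0.952, 0.019, 0.299]
contact_force: [0.3, -0.0, 0.9]
finger_gap: 1.004
grasp_force: 0.0
```

play_rows:
  increments:
    - [[-0.06,0,0,0,0,0,1],[-0.06,0,0,0,0,0,1],[0,0,0,0,0,0,1],[0,0,0,0,0,0,1]]

```text
t: 16.25
ee_pos: [445.4, 176.8, 264.8]
tcp_rot: [-0.062, 0.951, 0.02, 0.302]
contact_force: [0.6, -0.0, -0.2]
finger_gap: 1.002
grasp_force: 0.0
```

```bash
python3 seat.py red -75 pics/s5r.png; python3 seat.py blue 75 pics/s5.png; python3 - <<'E'
from h import *
im,d=viewer.grab_frame("scene");P=cloud("scene",d);V=im.max(2)
m=(V<45)&(d>0)&(abs(P[...,2]-50)<9)&(abs(P[...,0]-505)<50)&(abs(P[...,1]-100)<45);X=P[m];print("handle",X[X[:,2]>52].mean(0).round(1),m.sum())
E
```

```text
{'lat': np.float64(159.7), 'fwd': np.float64(-53.6), 'ax': np.float64(244.8), 'F': array([ 0.6, -0. , -0.2]), 't': 16.25, 'gap': 1.0, 'gf': 0.0} [445.4 176.8 264.8]
top face ax 103.6 [  2.3 106.9] lat 3.5 fwd 7.1 want top 102
{'lat': np.float64(9.4), 'fwd': np.float64(-53.7), 'ax': np.float64(244.1), 'F': array([ 0.9,  0.4, -0.6]), 't': 16.3, 'gap': 1.0, 'gf': 0.0} [445.8 176.6 264.2]
top face ax 103.9 [  1.9 107. ] lat 2.4 fwd 7.8 want top 102
handle [531.6  94.5  55.7] 88
```

View pics/s5.png

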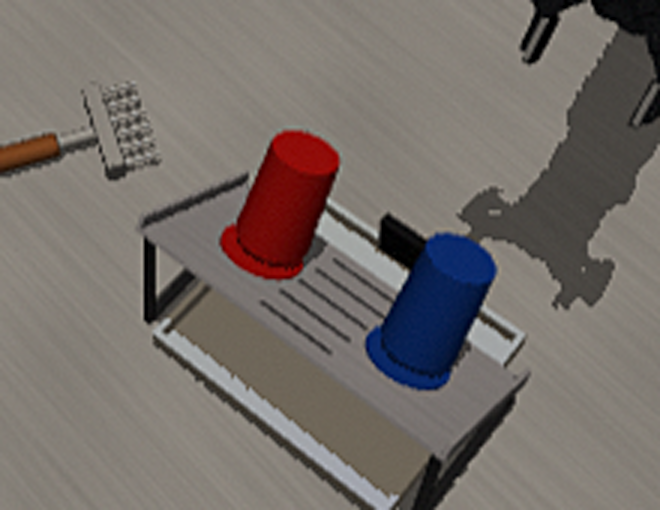

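The crop shows both cups fully on their pegs, red at (290,200) and blue at (440,310). The tray is home, the gripper is clear, and the chipper at (120,130) is unmoved.

```bash
python3 -c "
from workcell import arm
print(arm.job_done())"
```

```text
the job is handed in; nothing more can be done
None
```

The job is handed in at about 16 s of the 72 s allowed: the tray is fully home, the red and blue cups are seated on their matching pegs, everything is released, and I saw no disturbance to the chipper, chisel or bottle.

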